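Hold a clamp bar's hinge knuckle aligned for its pin

TASK

Pick up the red clamp bar and lay it level across the gluing jig: its cork-footed plain end on the sprung cork pad, pressing the pad part of the way down, and its brass knuckle down between the two brass knuckles on the jamb block, without forcing anything, so that the holes line up and a colleague can push the hinge pin through. Finish while still gripping the bar and holding it steady there, because nothing else holds up its knuckle end; leave everything else on the bench and on the jig where it is.

Things in the scene. Friction and masses are not known exactly. Their poses are not given: they have to be found in the camera images.
- bar_mid (a point): Middle of the loose red clamp bar, to be gripped across its 22 mm width. Red part: 22 wide (y), 18 tall (z), x = -101 to +69 mm from here, this point at half height. x points along the bar to its brass knuckle, y is across (along the hinge hole), z up. It lies flat, this point 11 mm above the bench, its yaw varies; it and the jig may swap sides. 0.15 to 0.25 kg.
- bar_hole (a point): Centre of the hole in the bar's brass knuckle, 85 mm along +x from bar_mid at the same height. Knuckle 22 mm in outer diameter, 17 mm wide; hole 12 mm in diameter, along y. Axes as bar_mid.
- bar_foot (a point): Middle of the underside of the cork foot (30 x 22 mm) below the bar's plain end: 85 mm along -x from bar_mid and 11 mm below it. Axes as bar_mid.
- jig_hole (a point): Where bar_hole must come: on the axis (y) of the two fixed brass knuckles, mid-way between them, 85 mm above the bench. Each is 22 mm in outer diameter, 14 mm wide, hole 12 mm; the 24 mm gap between them is open from above. x points away from the cork pad to the jamb block, whose brass leaf starts 23 mm beyond; z up. With the bar in place its axes lie along these.
- jig: The gluing jig, fixed and level: plywood base 280 x 120 x 18 mm. Axes as jig_hole; origin on the bench, 85 mm along -x from below jig_hole (below bar_mid when the bar is in place). Dark wooden jamb block at x = 109 to 146 mm, 82 mm high with the brass leaf on its top. A black-faced neck blank lies across under the bar at x = 5 to 39 mm, its top 50 mm above the bench.
- pad_top (a point): Centre of the top of the sprung cork pad (36 mm along x, 46 mm along y), on the jig 170 mm along -x from jig_hole; 78 mm above the bench when free, 74 mm when the bar lies level with the holes in line. Axes as jig_hole.
- rest_pad (a joint): How far the sprung pad is pressed down, m: 0 free, about 0.004 with the bar level and the holes in line, 0.009 bottomed. Spring 300 N/m with preload: about 0.6 N to start and 1.6 N at 4 mm.
- pin: steel T-handled hinge pin, 8 mm thick, 66 mm long, lying on the bench (bystander, fitted later by someone else). Origin at the centre of its underside.
- cork_block: cork sanding block 70 x 36 x 28 mm (bystander). Origin at the centre of its underside.
- tape: roll of tape, 90 mm across, 24 mm high (bystander). Origin at the centre of its underside.
- glue: white glue bottle with orange cap, 48 mm across, 110 mm high (bystander). Origin at the centre of its underside.
- driver: yellow screwdriver, lying (bystander). Origin at the centre of its underside.
- plane: small block plane 110 x 38 x 40 mm (bystander). Origin at the centre of its underside.
- bridge: flat wooden bridge blank 34 x 40 x 5 mm lying on the jig's base board (bystander). Origin at the centre of its underside.
Things that resemble listed ones, but are neither listed nor needed, are in the scene too. Several things look just like the part that bears bar_mid: the one meant starts farthest to the robot's right.

How it is judged:
On the way, in this order (a step that is already met when the one before it is completed fails the run):
1. the bar is lifted clear of the bench (height (world z) of bar_hole above 0.05 m and height (world z) of bar_foot above 0.03 m and contact force between bar and the fingers above 1 N), for 0.2 s.
2. the bar bridges the jig: foot pressing the cork pad, knuckle between the fixed knuckles (value of joint rest_pad above 0.001 m and distance between bar_hole and jig_hole below 0.015 m and horizontal distance between bar_foot and pad_top below 0.015 m), for 0.2 s.
At the end, for the whole second after the job is handed in: Still gripped (over 1 N), steady (under 10 mm/s); hole within 3.5 mm of the fixed axis along the bar and in height, 5 mm sideways, axes within 0.09 rad; foot within 15 mm of the pad centre, pad pressed 1 to 8 mm; bar on jig under 15 N; bystanders moved under 20 mm (x of bar_hole in the frame of jig_hole between -0.0035 and 0.0035 m and z of bar_hole in the frame of jig_hole between -0.0035 and 0.0035 m and y of bar_hole in the frame of jig_hole between -0.005 and 0.005 m and angle between the y axis of bar_hole and the y axis of jig_hole, either way round below 0.09 rad and horizontal distance between bar_foot and pad_top below 0.015 m and value of joint rest_pad between 0.001 and 0.008 m and contact force between bar and the fingers above 1 N and contact force between bar and jig below 15 N and linear speed of bar below 0.01 m/s and distance of each of pin, cork_block, tape, glue, driver, plane, bridge from where it was at the start of the episode below 0.02 m); the arm keeps its last pose, push and grip.
It fails at once if the bar is forced against the jig (over 40 N) (contact force between bar and jig above 40 N).
It fails at once if the robot itself pushes hard on the jig (over 25 N) (contact force between any of the fingers, the arm and jig above 25 N).
It fails at once if a bystander is moved by over 20 mm (distance of any of pin, cork_block, tape, glue, driver, plane, bridge from where it was at the start of the episode above 0.02 m).
It also fails if it takes over 43 s, if anything falls off the work surface, if the arm or the gripper's body presses on something with over 40 N, if the wrist force passes 120 N, or if a joint passes its speed limit or range.

ROBOT

A 6-joint arm with a two-finger parallel gripper is mounted at the origin on the work surface. World frame = base frame: x ahead of the robot, y to its left, z up, the work surface at z = 0. Lengths are in m, angles in rad, forces in N, time in s.
With the tool pointing down it reaches from about 0.275 to 0.75 m from the base axis. Payload 10.2 kg.
Tool frame: the origin (TCP) lies midway between the tips of the shut fingers; the grasp point (between the pads) lies 19 mm behind it (grasp_offset is the distance from the TCP to the grasp point, in m); z points along the fingers, y is the line along which they close (so a half turn about z gives the same grasp; the last joint's range is limited). The gripper opens to 85 mm and grips with 20 to 120 N. Pads are 22 mm wide; open, the fingers measure 114 mm over their backs; the gripper's body (76 mm by 85 mm) begins 54 mm behind the grasp point. The pads swing forward as they close: fully open they stand 13 mm farther back than shut.
Start: joints at [-1.375, 0.313, 1.498, -0, 1.331, -0.223], TCP at [0.213, -0.48, 0.205] pointing down, gripper open.
Joint ranges: [-2.94, 2.94], [-0.97, 2.17], [0.19, 2.56], [-1.23, 4.37], [0.02, 3.11], [-2.88, 2.88]. Speed limits (rad/s): [2.39, 2.39, 3.01, 3.14, 3.14, 3.14].

INTERFACE

Orientations are given as a unit quaternion [x, y, z, w].
In Python, from workcell import * gives the robot as it stands.
- The arm moves only by the shell command python3 -m creep 'ROWS' [FORCE]. ROWS is JSON, a list of rows, each a list of 7 numbers: the shift along the tool's x, y, z in cm, then the turn, a rotation vector about the tool's x, y, z in rad, then the finger opening in cm, from 0 to 8.54. A call has 1 to 8 rows; each row shifts and turns the commanded pose from where the row before left it, along the tool's axes as they then stand; what a row does not reach is not made up. A row lasts 1/10 s, in which the tool goes at most 50 mm and 8.59 degrees, less where a joint would pass 70% of its speed; a pose out of reach is approached as far as the arm can. A call with a gripper value outside its range is refused whole. The fingers move at their own pace and stop on an object; FORCE is the grip in N (left out, the last holds). Time passes only in rows, so rows that do not move let the fingers close. It gives the time, the measured TCP pose, the force, the opening and the grip force at its end, in the units of the state.
- observe(): the state, without advancing time (a new reading comes with each control period).
- capture(name): name is "side" or "top" or "wrist"; returns the picture (480x640x3 uint8, blue, green, red); there is no depth.
- get_calibration(name): a dict with "fx", "fy", "cx", "cy" (pixels), "rvec" (rotation vector, rad) and "tvec" (3), from world to camera coordinates, as OpenCV has them. Camera axes: x right, y down, z forward; pixel columns grow to the right and rows downward; lengths in m; the calibration is good to about 2 mm. The wrist camera is an equidistant fisheye: a pixel r from the principal point sees the ray r / f radians off the axis. A picture is of the moment at which its call begins: read the wrist's pose just before it. get_calibration takes no time and is no camera call; for the wrist camera it gives the pose at the moment of the call.
- finish_job(): hands the job in; it is judged then, once.
The state is a dict: "t": time; "joint_positions": joint angles; "dq": joint speeds; "joint_efforts": joint torques, N m; "tcp_pos": TCP position; "orientation": TCP orientation; "contact_force": force on the tool from outside, world axes, zero at the start; "moment": the same for the moment, N m; "finger_gap": opening from 0.0 (shut) to 1.0 (fully open); "finger_force": force on a finger pad.
Only numpy, scipy, OpenCV 4.12 (cv2) and the standard library are available. Lean on these libraries where they do the work, as an engineer would, in place of code of your own. Each camera call takes 0.05 s, during which the arm holds its last target. There are 200 camera calls.

## Working session

There is one attempt and no reset: what is moved stays moved. The work goes in short steps, Python scripts to look and compute and a shell command to move; the robot and the scene stay as the last step left them, time stands still between calls to the robot, and variables do not carry over. Pictures are saved under pics/ and viewed, at most 10 in all, crops included, and the job is handed in when it is done.

```bash
ls; mkdir -p pics; python3 - <<'E'
from workcell import *
import cv2
for n in("top","side"):
    cv2.imwrite(f"pics/{n}0.png",capture(n)); c=get_calibration(n); print(n,c)
s=observe();print(s)
E
```

```text
pics
top {'fx': 479.7291761544672, 'fy': 479.7291761544672, 'cx': 316.384546343326, 'cy': 240.86010641263297, 'rvec': array([ 2.1555898 , -2.09451911,  0.20111215]), 'tvec': array([0.0034003 , 0.53455913, 0.80139123])}
side {'fx': 564.9688556875, 'fy': 564.9688556875, 'cx': 315.0258173631803, 'cy': 248.73712963016274, 'rvec': array([ 0.61887312, -2.48998342,  1.41124704]), 'tvec': array([0.48084226, 0.19104027, 0.92432443])}
{'t': 0.1, 'joint_positions': array([-1.37539148e+00,  3.13396582e-01,  1.49837993e+00, -2.16932735e-05,
        1.33101470e+00, -2.23372255e-01]), 'dq': array([ 3.50384706e-05,  9.10314766e-05, -1.83048273e-03,  1.03723430e-03,
       -2.03424878e-03, -1.39008285e-03]), 'joint_efforts': array([ 1.47074472e-03, -4.12899542e+01, -2.60143930e+01, -1.83868724e-04,
        3.01191380e-03, -1.13624870e-07]), 'tcp_pos': array([ 0.21343013, -0.47936005,  0.20418395]), 'orientation': array([ 9.78157482e-01,  2.07864332e-01, -2.15386158e-06, -5.99368253e-04]), 'contact_force': array([-0.39779988, -0.08436055,  0.11964435]), 'moment': array([ 0.01285538, -0.0448623 , -0.01362955]), 'finger_force': 0.0, 'finger_gap': 1.0032407228953382}
```

View pics/top0.png

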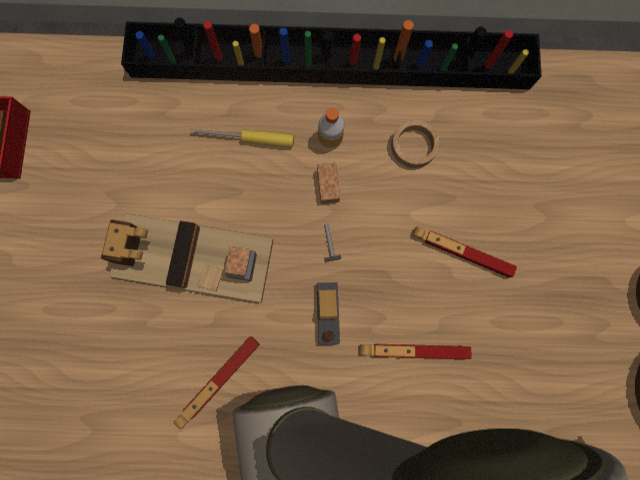

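View pics/side0.png

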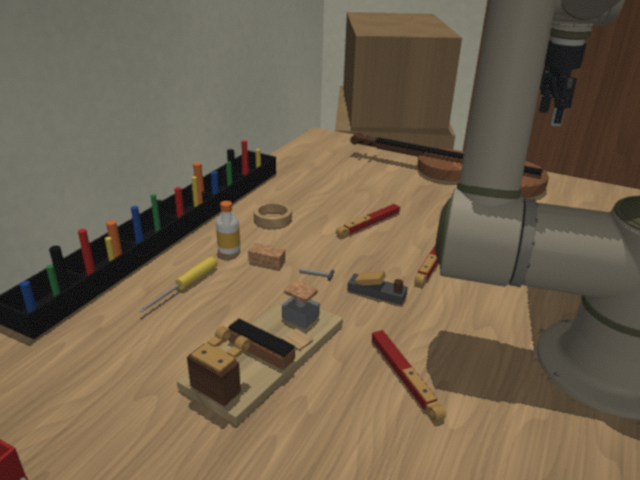

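Top view: red bars at A (218,383), B (465,251) and C (415,352). The jig is at left, with its jamb at (122,243) and pad at (239,262). The robot's right is image right, so B fits the description. I'll measure it and confirm in a crop.

```bash
cat > h.py <<'E'
import numpy as np, cv2
from workcell import *
def ray(n,uv,c=None):
    c=c or get_calibration(n); R=cv2.Rodrigues(np.array(c["rvec"]))[0]; t=np.array(c["tvec"])
    x=(uv[0]-c["cx"])/c["fx"]; y=(uv[1]-c["cy"])/c["fy"]
    if n=="wrist":
        r=np.hypot(x,y); k=np.tan(r)/r if r>1e-9 else 1; d=np.array([x*k,y*k,1.])
    else: d=np.array([x,y,1.])
    return -R.T@t, R.T@d
def plane(n,uv,z,c=None):
    o,d=ray(n,uv,c); return (o+d*(z-o[2])/d[2])
def redmask(im):
    h=cv2.cvtColor(im,cv2.COLOR_BGR2HSV)
    return cv2.inRange(h,(0,180,60),(6,255,255))|cv2.inRange(h,(174,180,60),(180,255,255))
E
python3 - <<'E'
from h import *
np.set_printoptions(precision=4,suppress=True)
im=cv2.imread("pics/top0.png"); m=redmask(im)
cs,_=cv2.findContours(m,cv2.RETR_EXTERNAL,cv2.CHAIN_APPROX_NONE)
for k in cs:
    if cv2.contourArea(k)>150:
        b=cv2.boxPoints(cv2.minAreaRect(k)); print("red",b.mean(0),[plane("top",p,0.02)[:2] for p in b])
for nm,uv,z in [("Bkn",(419,233),.011),("Bend",(515,271),.015),("Ckn",(365,351),.011),("Cend",(470,352),.015),("kn1",(141,232),.09),("kn2",(141,262),.09),("pad",(239,260),.078),("base TL",(137,214),.018),("TR",(272,238),.018),("BR",(261,301),.018),("BL",(112,278),.018)]:
    print(nm,plane("top",uv,z))
a=cv2.resize(im[200:300,390:540],None,fx=5,fy=5,interpolation=cv2.INTER_CUBIC)
b=cv2.resize(im[200:310,90:290],None,fx=3.75,fy=3.75,interpolation=cv2.INTER_CUBIC)
cv2.imwrite("pics/B.png",a); cv2.imwrite("pics/jig.png",b)
E
```

```text
red [441.9943 351.7555] [array([ 0.3366, -0.1583]), array([ 0.3577, -0.159 ]), array([ 0.3583, -0.2585]), array([ 0.3372, -0.2574])]
red [232.0023 364.5475] [array([0.2795, 0.2046]), array([0.3652, 0.1316]), array([0.3516, 0.1152]), array([0.2664, 0.1882])]
red [473.1344 254.5396] [array([ 0.5425, -0.1896]), array([ 0.5622, -0.1978]), array([ 0.5032, -0.3474]), array([ 0.4839, -0.3387])]
red [ 14.5 137. ] [array([0.8057, 0.6402]), array([0.8074, 0.5842]), array([0.646 , 0.5617]), array([0.6444, 0.616 ])]
Bkn [ 0.562  -0.1721  0.011 ]
Bend [ 0.4953 -0.3463  0.015 ]
Ckn [ 0.3446 -0.0734  0.011 ]
Cend [ 0.3482 -0.2593  0.015 ]
kn1 [0.5332 0.3157 0.09  ]
kn2 [0.4822 0.3108 0.09  ]
pad [0.492  0.1493 0.078 ]
base TL [0.5812 0.3532 0.018 ]
TR [0.5432 0.1007 0.018 ]
BR [0.4273 0.1152 0.018 ]
BL [0.461  0.3868 0.018 ]
```

View pics/B.png

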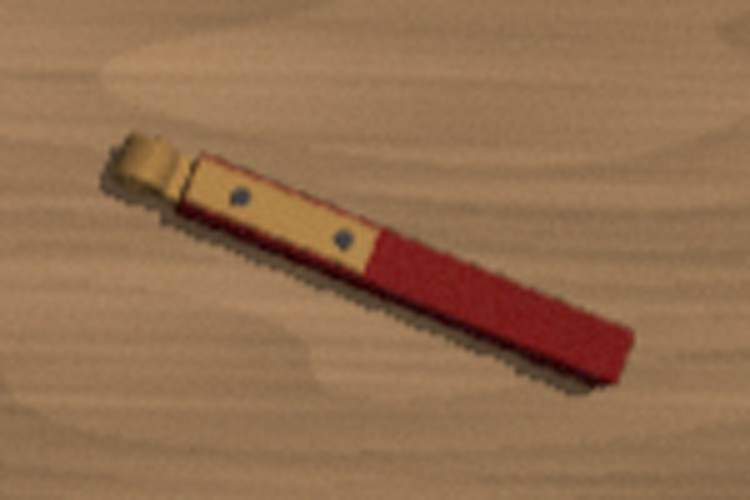

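View pics/jig.png

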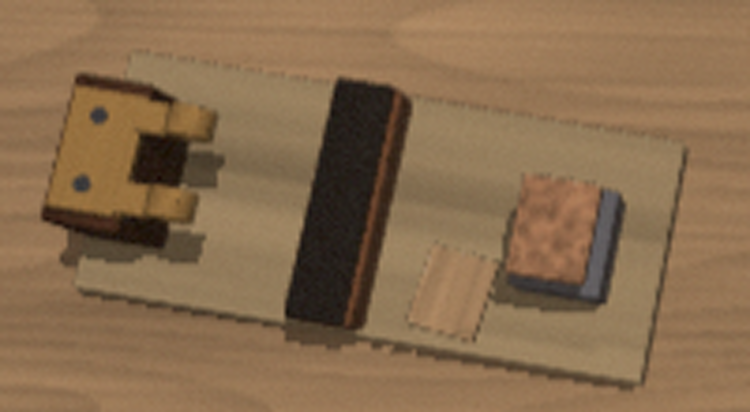

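B is confirmed: it is the farthest right at y ≈ -0.25, against C at -0.16 and A at +0.16. Crop corners: top face (204,153), (632,332), (616,382), (184,206). Jig crop: knuckles (200,118) and (178,202), pad corners (525,175), (602,185), (580,285), (508,272).

```bash
python3 - <<'E'
from h import *
np.set_printoptions(precision=4,suppress=True)
f=lambda p,o,s,z: np.array([plane("top",np.array(q)/s+o,z)[:2] for q in p])
P=f([(204,153),(632,332),(616,382),(184,206)],(390,200),5,.02)
L=(P[0]+P[3])/2;R=(P[1]+P[2])/2; d=(L-R)/np.linalg.norm(L-R)
print("len",np.linalg.norm(L-R),"w",np.linalg.norm(P[0]-P[3]),"mid",(L-69e-3*d+R+101e-3*d)/2,"yaw",np.arctan2(d[1],d[0]))
K=f([(200,118),(178,202)],(90,200),3.75,.094);print("knuckles",K,K.mean(0),np.linalg.norm(K[0]-K[1]))
Q=f([(525,175),(602,185),(580,285),(508,272)],(90,200),3.75,.078);print("pad",Q.mean(0))
B=f([(130,50),(687,148),(640,385),(78,290)],(90,200),3.75,.018)
for i,j in((1,0),(2,3)):
    e=B[j]-B[i];print("base",np.linalg.norm(e),np.arctan2(e[1],e[0]))
e=B[0]-B[3];print(np.arctan2(e[1],e[0])+np.pi/2,B.mean(0))
e=K.mean(0)-Q.mean(0);print("pad-kn",np.linalg.norm(e),np.arctan2(e[1],e[0]))
w=capture("wrist"); cv2.imwrite("pics/w0.png",w)
cs,_=cv2.findContours(redmask(w),cv2.RETR_EXTERNAL,cv2.CHAIN_APPROX_NONE)
for k in cs:
    if cv2.contourArea(k)>100: c=k.mean((0,1));print("wr",c,cv2.contourArea(k),plane("wrist",c,.02))
E
```

```text
len 0.16730589995448814 w 0.021569811185399225 mid [ 0.5304 -0.2511] yaw 1.1954536636096977
knuckles [[0.5335 0.3104]
 [0.4951 0.3166]] [0.5143 0.3135] 0.038856903501824
pad [0.4901 0.1515]
base 0.2809296505384685 1.4232286847656272
base 0.2760655896966307 1.4334341184003767
1.4633670302688702 [0.5022 0.2448]
pad-kn 0.16378921956350992 1.4224631694964773
wr [157.7391   2.5543] 202.0 [ 0.3409 -0.2468  0.02  ]
```

View pics/w0.png

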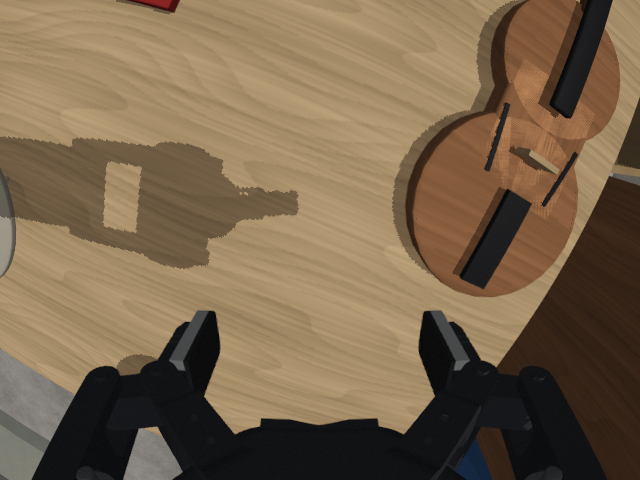

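The wrist view shows no further bar to the right, only a violin. Going over to B.

```bash
python3 -m creep '[[0,0,0,0,0,-0.13,8.5],[0,0,0,0,0,-0.13,8.5],[0,0,0,0,0,-0.13,8.5],[0,0,0,0,0,-0.13,8.5],[0,0,0,0,0,-0.13,8.5],[0,0,0,0,0,-0.13,8.5]]'
python3 -m creep '[[4.1,2.6,0,0,0,0,8.5],[4.1,2.6,0,0,0,0,8.5],[4.1,2.6,0,0,0,0,8.5],[4.1,2.6,0,0,0,0,8.5],[4.1,2.6,0,0,0,0,8.5],[4.1,2.6,0,0,0,0,8.5],[4.1,2.6,0,0,0,0,8.5],[4.1,2.6,0,0,0,0,8.5]]'
python3 -m creep '[[0,0,1,0,0,0,8.5],[0,0,0,0,0,0,8.5]]'
cat >> h.py <<'E'
def toolR():
    from scipy.spatial.transform import Rotation as Ro
    s=observe(); return Ro.from_quat(s["orientation"]).as_matrix(), np.array(s["tcp_pos"])
E
python3 - <<'E'
from h import *
w=capture("wrist"); cv2.imwrite("pics/w1.png",w);R,p=toolR();print(p,R)
m=redmask(w);cs,_=cv2.findContours(m,cv2.RETR_EXTERNAL,cv2.CHAIN_APPROX_NONE)
for k in cs:
    if cv2.contourArea(k)>100:
        b=cv2.boxPoints(cv2.minAreaRect(k)); print(b.tolist(),[plane("wrist",q,.02)[:2].round(4).tolist() for q in b])
E
```

```text
t: 0.75
tcp_pos: [0.2135, -0.4795, 0.2045]
orientation: [0.824, 0.566, 0.0, -0.0]
contact_force: [0.0, -0.2, 0.1]
finger_gap: 0.994
finger_force: 0.0
t: 1.55
tcp_pos: [0.5278, -0.2481, 0.2045]
orientation: [0.826, 0.564, -0.0, -0.0]
contact_force: [0.4, -1.2, -0.2]
finger_gap: 0.997
finger_force: 0.0
t: 1.75
tcp_pos: [0.5262, -0.2487, 0.1929]
orientation: [0.825, 0.565, -0.001, -0.002]
contact_force: [-0.5, -1.2, 0.7]
finger_gap: 0.995
finger_force: 0.0
[ 0.52581561 -0.24966688  0.19380789] [[ 3.63322861e-01  9.31661334e-01 -1.91223552e-03]
 [ 9.31663263e-01 -3.63321530e-01  1.01499336e-03]
 [ 2.50873735e-04 -2.15032988e-03 -9.99997657e-01]]
[[314.46209716796875, 298.9609375], [316.99993896484375, 133.99998474121094], [338.8409423828125, 134.33599853515625], [336.3031005859375, 299.29693603515625]] [[0.4846, -0.3399], [0.548, -0.1853], [0.5665, -0.1927], [0.5056, -0.3485]]
[[93.83175659179688, 134.85867309570312], [115.38928985595703, 125.1109390258789], [180.89447021484375, 269.9781799316406], [159.33694458007812, 279.7259216308594]] [[0.3374, -0.0893], [0.3663, -0.0929], [0.3644, -0.2593], [0.334, -0.2606]]
```

View pics/w1.png

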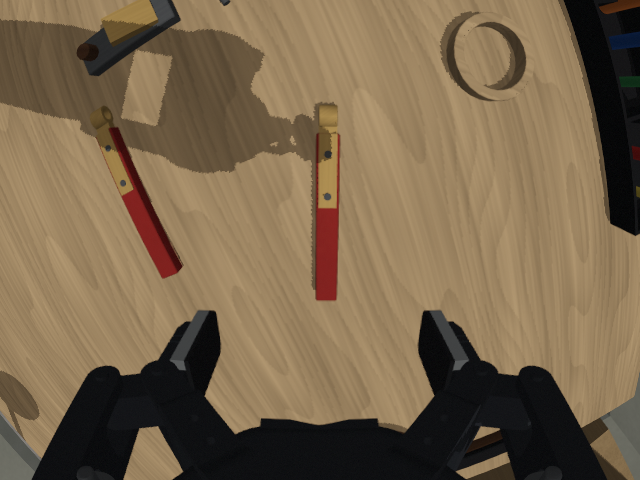

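The wrist view confirms the fit: bar B's red part spans (325,134) to (326,299), 6 mm along tool y from the grip line. Descend and grip.

```bash
python3 -m creep '[[0,0.6,4,0,0,0,8.5],[0,0,4,0,0,0,8.5],[0,0,4,0,0,0,8.5],[0,0,3,0,0,0,7],[0,0,2,0,0,0,6],[0,0,1.4,0,0,0,5],[0,0,0.4,0,0,0,4.5],[0,0,0,0,0,0,4]]' 70
python3 -m creep '[[0,0,0,0,0,0,1.5],[0,0,0,0,0,0,1.5],[0,0,0,0,0,0,1.5],[0,0,0,0,0,0,1.5],[0,0,0,0,0,0,1.5],[0,0,0,0,0,0,1.5]]' 70
```

```text
t: 2.6
tcp_pos: [0.5319, -0.2525, 0.0071]
orientation: [0.826, 0.564, 0.0, 0.0]
contact_force: [0.1, 0.2, -0.3]
finger_gap: 0.468
finger_force: 0.0
t: 3.2
tcp_pos: [0.5321, -0.2518, 0.0068]
orientation: [0.826, 0.564, 0.0, 0.0]
contact_force: [0.2, -0.9, 0.4]
finger_gap: 0.174
finger_force: 0.0
```

```bash
python3 - <<'E'
from h import *
w=capture("wrist"); s=capture("side")
cv2.imwrite("pics/w2.png",np.hstack([cv2.resize(w[100:480,120:520],(420,400)),cv2.resize(s[150:320,300:470],(380,400))]))
print(observe()["finger_gap"],observe()["finger_force"])
E
```

```text
0.1747916196345922 0.0
```

View pics/w2.png

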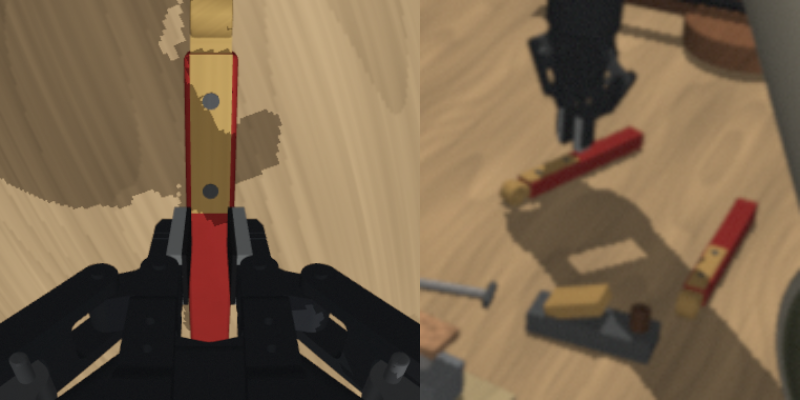

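The wrist view shows bar B between the fingers. In the side crop the tips, near (572,145), look as if they end at the bar's top edge. The gap went to 15 mm with no force, so I'm checking the geometry by projection.

```bash
python3 - <<'E'
from h import *
R,p=toolR()
c=get_calibration("side");K=np.array([[c["fx"],0,c["cx"]],[0,c["fy"],c["cy"]],[0,0,1]])
for nm,o in [("tcp",0),("+y",.0075),("-y",-.0075)]:
    for z in (0,-.015,-.03):
        q=cv2.projectPoints((p+R@[0,o,z]).reshape(1,3),np.array(c["rvec"]),np.array(c["tvec"]),K,None)[0].ravel()
        print(nm,z,q.round(1),"crop",((q-[300,150])*[380/170,400/170]+[420,0]).round(0))
print(p)
cw=get_calibration("wrist");o,_=ray("wrist",(cw["cx"],cw["cy"]));print("wrist cam in tool",R.T@(o-p),p)
# project tips equidistant
Rw=cv2.Rodrigues(np.array(cw["rvec"]))[0]
for y in(.0075,-.0075,.011,-.011):
  for x in (-.011,.011):
    for z in(0,-.03):
      v=Rw@(p+R@[x,y,z])+cw["tvec"];th=np.arctan2(np.hypot(*v[:2]),v[2]);u=v[:2]/np.hypot(*v[:2])*th*cw["fx"]+[cw["cx"],cw["cy"]]
      print(x,y,z,"crop",((u-[120,100])*[420/400,400/380]).round(0))
E
```

```text
tcp 0 [367.9 221.5] crop [572. 168.]
tcp -0.015 [368.3 215.8] crop [573. 155.]
tcp -0.03 [368.8 210.1] crop [574. 141.]
+y 0 [365.6 220.3] crop [567. 166.]
+y -0.015 [366.  214.7] crop [568. 152.]
+y -0.03 [366.4 208.9] crop [568. 139.]
-y 0 [370.2 222.7] crop [577. 171.]
-y -0.015 [370.7 217. ] crop [578. 158.]
-y -0.03 [371.1 211.2] crop [579. 144.]
[ 0.53209316 -0.2518391   0.00669659]
wrist cam in tool [ 0.08454612 -0.00070065 -0.16877568] [ 0.53209316 -0.2518391   0.00669659]
-0.011 0.0075 0 crop [225. 218.]
-0.011 0.0075 -0.03 crop [228. 253.]
0.011 0.0075 0 crop [226. 178.]
0.011 0.0075 -0.03 crop [229. 208.]
-0.011 -0.0075 0 crop [195. 218.]
-0.011 -0.0075 -0.03 crop [193. 253.]
0.011 -0.0075 0 crop [194. 178.]
0.011 -0.0075 -0.03 crop [192. 208.]
-0.011 0.011 0 crop [232. 218.]
-0.011 0.011 -0.03 crop [236. 253.]
0.011 0.011 0 crop [234. 178.]
0.011 0.011 -0.03 crop [238. 207.]
-0.011 -0.011 0 crop [188. 218.]
-0.011 -0.011 -0.03 crop [185. 253.]
0.011 -0.011 0 crop [187. 178.]
0.011 -0.011 -0.03 crop [183. 208.]
```

The fingers closed to 15 mm above the bar without touching it, so the tips are at least 13 mm behind the stated TCP. I'll open, go down in small steps while watching the force, and close again.

```bash
python3 -m creep '[[0,0,0,0,0,0,4.5],[0,0,0,0,0,0,4.5],[0,0,0,0,0,0,4.5],[0,0,0.4,0,0,0,4.5],[0,0,0.4,0,0,0,4.5],[0,0,0.2,0,0,0,4.5]]' 70
python3 -m creep '[[0,0,0,0,0,0,1.5],[0,0,0,0,0,0,1.5],[0,0,0,0,0,0,1.5],[0,0,0,0,0,0,1.5],[0,0,0,0,0,0,1.5],[0,0,0,0,0,0,1.5]]' 70
```

```text
t: 3.9
tcp_pos: [0.5318, -0.2517, -0.004]
orientation: [0.826, 0.564, -0.0, -0.0]
contact_force: [0.3, 0.2, 0.1]
finger_gap: 0.531
finger_force: 0.0
t: 4.5
tcp_pos: [0.5321, -0.2519, -0.0032]
orientation: [0.826, 0.564, 0.0, 0.0]
contact_force: [-1.2, -0.2, -0.6]
finger_gap: 0.172
finger_force: 0.0
```

```bash
python3 - <<'E'
from h import *
s=capture("side"); w=capture("wrist")
cv2.imwrite("pics/s3.png",np.hstack([cv2.resize(s[180:260,325:405],(480,480),interpolation=cv2.INTER_CUBIC),cv2.resize(w[180:340,270:376],(318,480))]))
R,p=toolR()
c=get_calibration("side");K=np.array([[c["fx"],0,c["cx"]],[0,c["fy"],c["cy"]],[0,0,1]])
for z in (0,.01,.02,.03,.04):
    q=cv2.projectPoints(np.array([[p[0],p[1],z]]),np.array(c["rvec"]),np.array(c["tvec"]),K,None)[0].ravel()
    print(z,((q-[325,180])*6).round(0))
E
```

```text
0 [256. 264.]
0.01 [258. 242.]
0.02 [260. 219.]
0.03 [261. 196.]
0.04 [263. 173.]
```

View pics/s3.png

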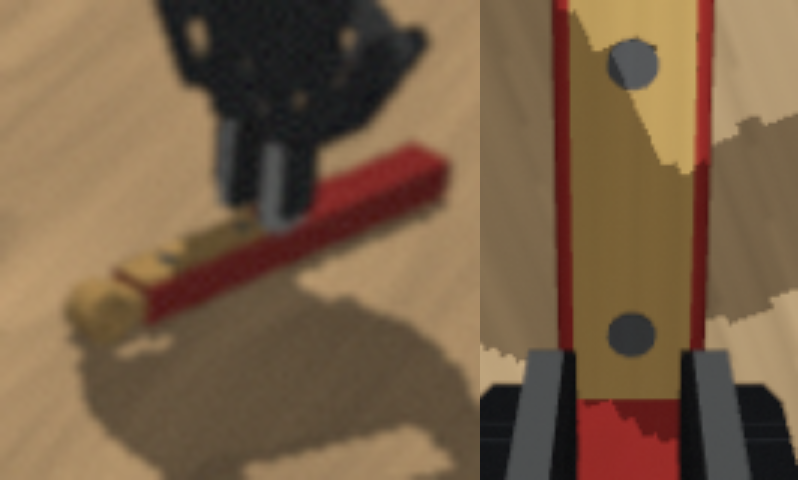

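The side crop shows the near fingertip ending at the bar's top face, at (283,228) or z ≈ 0.02. Another 12 mm down puts the pads beside the bar.

```bash
python3 -m creep '[[0,0,0,0,0,0,4.5],[0,0,0,0,0,0,4.5],[0,0,0,0,0,0,4.5],[0,0,0.4,0,0,0,4.5],[0,0,0.4,0,0,0,4.5],[0,0,0.4,0,0,0,4.5],[0,0,0,0,0,0,4.5]]' 70
python3 -m creep '[[0,0,0,0,0,0,1.5],[0,0,0,0,0,0,1.5],[0,0,0,0,0,0,1.5],[0,0,0,0,0,0,1.5],[0,0,0,0,0,0,1.5],[0,0,0,0,0,0,1.5]]' 70
```

```text
t: 5.3
tcp_pos: [0.5317, -0.2516, -0.0161]
orientation: [0.826, 0.564, -0.0, -0.001]
contact_force: [-0.2, -0.7, -0.9]
finger_gap: 0.528
finger_force: 0.0
t: 5.9
tcp_pos: [0.5322, -0.252, -0.0149]
orientation: [0.826, 0.564, 0.0, 0.0]
contact_force: [-0.9, 0.8, 5.5]
finger_gap: 0.228
finger_force: 69.3
```

Gripped at 69 N. Lift, then check how the bar sits.

```bash
python3 -m creep '[[0,0,-0.5,0,0,0,1.5],[0,0,-1,0,0,0,1.5],[0,0,-2,0,0,0,1.5],[0,0,-3,0,0,0,1.5],[0,0,-4,0,0,0,1.5],[0,0,-4,0,0,0,1.5],[0,0,-2,0,0,0,1.5],[0,0,0,0,0,0,1.5]]'
python3 - <<'E'
from h import *
w=capture("wrist");s=capture("side");t=capture("top"); R,p=toolR();print(p,observe()["contact_force"])
for n,i in(("w",w),("s",s),("t",t)): cv2.imwrite(f"pics/{n}4.png",i)
for n,i in(("wrist",w),("side",s),("top",t)):
  cs,_=cv2.findContours(redmask(i),cv2.RETR_EXTERNAL,cv2.CHAIN_APPROX_NONE)
  for k in cs:
    if cv2.contourArea(k)>80: b=cv2.boxPoints(cv2.minAreaRect(k));print(n,b.round(1).tolist())
E
```

```text
t: 6.7
tcp_pos: [0.5331, -0.2526, 0.1531]
orientation: [0.826, 0.564, 0.001, 0.003]
contact_force: [0.3, 0.7, -2.3]
finger_gap: 0.234
finger_force: 68.8
[ 0.53137102 -0.25138081  0.14807451] [ 0.48084538  0.38881259 -1.05350175]
wrist [[290.0, 154.0], [348.0, 154.0], [348.0, 424.0], [290.0, 424.0]]
wrist [[61.400001525878906, 139.5], [85.80000305175781, 127.69999694824219], [161.1999969482422, 283.6000061035156], [136.8000030517578, 295.3999938964844]]
side [[-0.0, 441.0], [23.0, 441.0], [23.0, 479.0], [0.0, 479.0]]
side [[373.6000061035156, 337.0], [381.79998779296875, 330.6000061035156], [402.3999938964844, 357.1000061035156], [394.29998779296875, 363.5]]
side [[76.9000015258789, 230.89999389648438], [85.69999694824219, 229.0], [94.9000015258789, 270.70001220703125], [86.0999984741211, 272.6000061035156]]
side [[175.1999969482422, 188.10000610351562], [180.60000610351562, 187.8000030517578], [182.1999969482422, 214.8000030517578], [176.8000030517578, 215.10000610351562]]
top [[-0.0, 97.0], [29.0, 97.0], [29.0, 177.0], [0.0, 177.0]]
top [[349.5, 62.79999923706055], [353.29998779296875, 32.5], [360.79998779296875, 33.5], [357.0, 63.79999923706055]]
top [[482.29998779296875, 64.5], [507.20001220703125, 28.399999618530273], [514.0, 33.099998474121094], [489.1000061035156, 69.19999694824219]]
top [[201.89999389648438, 23.200000762939453], [209.8000030517578, 20.200000762939453], [224.1999969482422, 57.79999923706055], [216.39999389648438, 60.79999923706055]]
```

```bash
python3 -m creep '[[0,0,0,0,0,-0.113,1.5],[0,0,0,0,0,-0.114,1.5],[3,-0.6,0,0,0,0,1.5],[4.3,-0.9,0,0,0,0,1.5],[4.3,-0.9,0,0,0,0,1.5],[4.3,-0.9,0,0,0,0,1.5],[4.3,-0.9,0,0,0,0,1.5],[4.3,-0.9,0,0,0,0,1.5]]'
python3 -m creep '[[4.3,-0.9,0,0,0,0,1.5],[4.3,-0.9,0,0,0,0,1.5],[4.3,-0.9,0,0,0,0,1.5],[4.3,-0.9,0,0,0,0,1.5],[3,-0.6,0,0,0,0,1.5],[1.5,-0.4,0,0,0,0,1.5],[0,0,0,0,0,0,1.5],[0,0,0,0,0,0,1.5]]'
python3 - <<'E'
from h import *
import pickle
R,p=toolR();c=get_calibration("wrist");w=capture("wrist");pickle.dump((R,p,c),open("w5.pkl","wb"))
cv2.imwrite("pics/w5.png",w);cv2.imwrite("pics/w5c.png",cv2.resize(w[20:380,140:500],(600,600),interpolation=cv2.INTER_CUBIC));print(p,R[:,0],np.arctan2(R[1,0],R[0,0]))
E
```

```text
t: 7.65
tcp_pos: [0.5158, -0.0002, 0.148]
orientation: [0.757, 0.654, -0.001, -0.001]
contact_force: [1.0, -0.2, -0.8]
finger_gap: 0.228
finger_force: 68.9
t: 8.45
tcp_pos: [0.5027, 0.2185, 0.1489]
orientation: [0.757, 0.654, -0.001, -0.0]
contact_force: [0.1, -0.1, -1.8]
finger_gap: 0.23
finger_force: 68.9
[0.50265167 0.21849412 0.14885994] [ 1.44664222e-01  9.89480385e-01 -9.11820337e-04] 1.425622649202888
```

View pics/w5c.png

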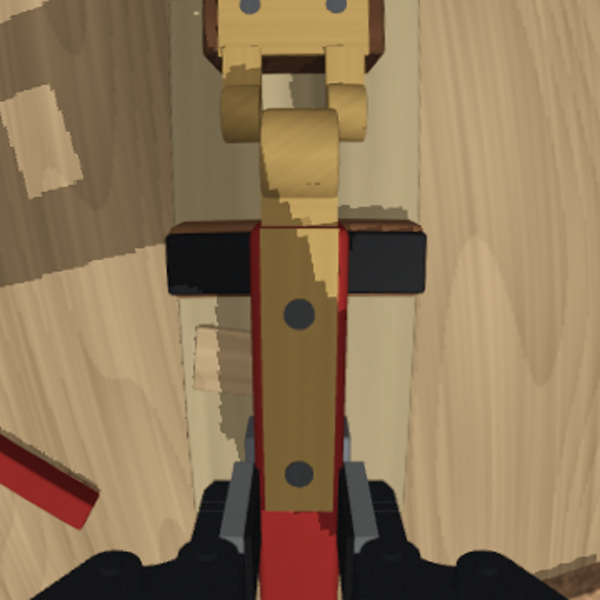

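The wrist crop shows the bar centred on column 300, with its front edge at row 226 and its knuckle at rows 110-197. The jig knuckles are at columns 221-261 and 327-367, rows 84-142, and the leaf edge is at row 46. The jig is aligned, slightly left and ahead.

```bash
python3 - <<'E'
from h import *
import pickle
R,p,c=pickle.load(open("w5.pkl","rb")); np.set_printoptions(precision=4,suppress=True)
F=lambda u,v:(u/1.66667+140,v/1.66667+20)
def at(u,v,z): return R.T@(plane("wrist",F(u,v),z,c)-p)   # in tool axes
def ang(u,a,b):
    r=[ray("wrist",F(u,v),c)[1] for v in(a,b)];return np.arccos(r[0]@r[1]/np.linalg.norm(r[0])/np.linalg.norm(r[1]))
o=ray("wrist",F(300,300),c)[0]
for zz in(.026,):
  print("bar edge",at(300,226,p[2]+zz+.009)-[.069,0,0],"bar knuckle",at(300,153.5,p[2]+zz)-[.085,0,0])
print("bar width", at(260,226,p[2]+.035)-at(340,226,p[2]+.035), "kn w",at(261,130,p[2]+.037)-at(339,130,p[2]+.037))
print("bar kn ang dist",.011/np.sin(ang(300,110,197)/2),"geom",np.linalg.norm(plane("wrist",F(300,153.5),p[2]+.026,c)-o))
print("jig kn",at(241,113.5,.085),at(347,112.5,.085),"outer",at(221,105,.092),at(367,105,.092),"leaf edge",at(295.5,46,.084)-[.023,0,0])
print("jig kn dist",.011/np.sin(ang(241,84,143)/2),np.linalg.norm(plane("wrist",F(241,113.5),.085,c)-o))
for v in(300,470): print("base edges y",v,at({300:182,470:192}[v],v,.018),at({300:415,470:406}[v],v,.018))
print("neck",at(167,236,.05),at(426,236,.05),at(168,293,.05),at(425,291,.05))
E
```

```text
bar edge [ 0.0014 -0.0002 -0.0351] bar knuckle [ 0.0012 -0.0002 -0.0261]
bar width [-0.     -0.0172  0.    ] kn w [-0.     -0.0162  0.    ]
bar kn ang dist 0.15676273386795953 geom 0.14268695214044924
jig kn [ 0.1025 -0.0215  0.0638] [0.1028 0.0174 0.0637] outer [ 0.1053 -0.0281  0.0568] [0.1052 0.024  0.0567] leaf edge [ 0.1052 -0.0015  0.0647]
jig kn dist 0.23137740888623332 0.23416811558274864
base edges y 300 [ 0.0163 -0.0588  0.1309] [0.0163 0.058  0.1308]
base edges y 470 [-0.0798 -0.0595  0.131 ] [-0.0798  0.0592  0.1309]
neck [ 0.0526 -0.0581  0.0989] [0.0526 0.0554 0.0987] [ 0.0269 -0.0588  0.0989] [0.0278 0.0561 0.0988]
```

```bash
python3 -m creep '[[0.8,-0.1,0,0,0,0,1.5],[0.8,-0.1,0,0,0,0,1.5],[0,0,1.5,0,0,0,1.5],[0,0,2,0,0,0,1.5],[0,0,2,0,0,0,1.5],[0,0,1,0,0,0,1.5],[0,0,0.2,0,0,0,1.5],[0,0,0,0,0,0,1.5]]'
python3 -m creep '[[0,0,0,0,0,0,1.5],[0,0,0,0,0,0,1.5]]'
python3 - <<'E'
from h import *
import pickle
R,p=toolR();c=get_calibration("wrist");w=capture("wrist");s=capture("side");t=capture("top");pickle.dump((R,p,c),open("w6.pkl","wb"))
for n,i in(("w",w),("s",s),("t",t)): cv2.imwrite(f"pics/{n}6.png",i)
a=cv2.resize(w[60:200,240:380],(420,420),interpolation=cv2.INTER_CUBIC)
b=cv2.resize(s[270:410,180:310],(390,420),interpolation=cv2.INTER_CUBIC)[:, :380]
cv2.imwrite("pics/c6.png",np.hstack([a,b]))
S=[observe() for _ in range(5)];print(p,S[0]["contact_force"],(R.T@S[0]["moment"]).round(3),(R.T@S[4]["moment"]).round(3))
E
```

```text
t: 9.3
tcp_pos: [0.5035, 0.2356, 0.0831]
orientation: [0.756, 0.654, 0.0, 0.0]
contact_force: [-0.0, -0.5, -1.7]
finger_gap: 0.231
finger_force: 68.8
t: 9.5
tcp_pos: [0.5036, 0.2355, 0.0835]
orientation: [0.756, 0.654, 0.001, 0.0]
contact_force: [1.0, -0.0, -2.2]
finger_gap: 0.235
finger_force: 68.8
[0.50360099 0.23553545 0.0835092 ] [-0.39149165 -0.6769173  -3.05106305] [-0.027  0.069 -0.058] [-0.027  0.069 -0.058]
```

View pics/c6.png

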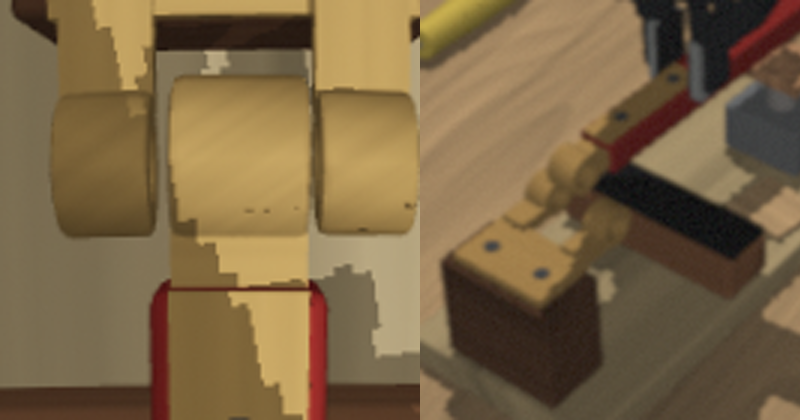

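Both knuckle sets show clearly. The bar knuckle is at columns 168-310, rows 75-235. The fixed knuckles have outer columns 50-416, rows 92-236. Computing the remaining offset.

```bash
python3 - <<'E'
from h import *
import pickle
R,p,c=pickle.load(open("w6.pkl","rb")); np.set_printoptions(precision=4,suppress=True)
F=lambda u,v:(u/3+240,v/3+60)
at=lambda u,v,z:R.T@(plane("wrist",F(u,v),z,c)-p)
print("fixed axis",at(102,164,.085),at(365,164,.085),"outer",at(50,160,.093),at(416,160,.093))
for zz in(.023,.026):
  z=p[2]+zz
  print(zz,"bar axis",at(239,155,z),"edges",at(168,155,z+.008),at(310,155,z+.008),"red edge",at(239,287,z+.009)-[.069,0,0],"red w",at(152,300,z+.009)[1]-at(326,300,z+.009)[1])
# side view: pad & yaw from top picture: knuckles vs base
print(R[2])
E
```

```text
fixed axis [ 0.0856 -0.0205 -0.0015] [ 0.0856  0.0184 -0.0014] outer [ 0.0864 -0.027  -0.0095] [ 0.0864  0.0248 -0.0094]
0.023 bar axis [ 0.0865 -0.0003 -0.023 ] edges [ 0.0864 -0.0089 -0.031 ] [ 0.0864  0.0083 -0.0309] red edge [ 0.0011 -0.0003 -0.032 ] red w -0.02138121092254274
0.026 bar axis [ 0.0864 -0.0003 -0.026 ] edges [ 0.0864 -0.0087 -0.034 ] [ 0.0864  0.0081 -0.0339] red edge [ 0.0014 -0.0003 -0.035 ] red w -0.02091246569771424
[ 0.0005  0.0013 -1.    ]
```

```bash
python3 -m creep '[[-0.1,-0.07,0,0,0,0,1.5],[0,0,0.4,0,0,0,1.5],[0,0,0.4,0,0,0,1.5],[0,0,0.4,0,0,0,1.5],[0,0,0,0,0,0,1.5],[0,0,0,0,0,0,1.5]]'
cat > m.py <<'E'
from h import *
F=[];M=[];P=[]
for _ in range(8):
    capture("side"); s=observe(); R,p=toolR(); F.append(s["contact_force"]);M.append(R.T@s["moment"]);P.append(p)
print("p",np.mean(P,0).round(4),"F",np.mean(F,0).round(2),"M",np.mean(M,0).round(3),"sd",np.std(M,0).round(3),np.std(P,0).round(4))
E
python3 m.py
```

```text
t: 10.25
tcp_pos: [0.5023, 0.2345, 0.0706]
orientation: [0.756, 0.654, -0.0, -0.0]
contact_force: [0.4, 0.4, -2.1]
finger_gap: 0.233
finger_force: 68.8
p [0.5024 0.2346 0.0708] F [ 0.23  0.23 -1.82] M [-0.03  -0.004 -0.004] sd [0.026 0.031 0.038] [0. 0. 0.]
```

```bash
for i in 1; do python3 -m creep '[[0,0,0.2,0,0,0,1.5],[0,0,0.2,0,0,0,1.5],[0,0,0,0,0,0,1.5]]'|grep force; python3 m.py; done
python3 -m creep '[[0,0,0.2,0,0,0,1.5],[0,0,0,0,0,0,1.5]]'|grep force; python3 m.py
python3 -m creep '[[0,0,0.2,0,0,0,1.5],[0,0,0,0,0,0,1.5]]'|grep force; python3 m.py
```

```text
contact_force: [-0.5, -0.4, -2.5]
finger_force: 68.8
p [0.5024 0.2345 0.0667] F [ 0.06  0.1  -2.13] M [-0.02   0.011 -0.002] sd [0.027 0.031 0.033] [0.0001 0.     0.0001]
contact_force: [-0.0, -0.3, -2.3]
finger_force: 68.8
p [0.5023 0.2345 0.0647] F [-0.07 -0.2  -1.68] M [0.002 0.008 0.015] sd [0.024 0.027 0.011] [0.     0.     0.0001]
contact_force: [0.1, -0.2, -0.9]
finger_force: 68.9
p [0.5023 0.2345 0.0627] F [-0.04 -0.08 -1.53] M [ 0.051 -0.048  0.01 ] sd [0.023 0.038 0.032] [0. 0. 0.]
```

```bash
python3 -m creep '[[0,0,0.1,0,0,0,1.5],[0,0,0.1,0,0,0,1.5],[0,0,0,0,0,0,1.5]]'|grep force; python3 m.py;python3 m.py
```

```text
contact_force: [1.0, 0.0, -1.3]
finger_force: 69.0
p [0.5024 0.2346 0.0607] F [-0.19  0.39 -0.81] M [-0.01   0.    -0.013] sd [0.029 0.021 0.024] [0. 0. 0.]
p [0.5024 0.2346 0.0607] F [ 0.41  0.44 -1.02] M [-0.038  0.038 -0.016] sd [0.031 0.031 0.039] [0. 0. 0.]
```

```bash
python3 -m creep '[[0,0,0.1,0,0,0,1.5],[0,0,0,0,0,0,1.5]]'|grep -E 't:|force'; python3 - <<'E'
from h import *
F=[];M=[]
for _ in range(40):
    s0=capture("side"); s=observe(); R,p=toolR(); F.append(s["contact_force"]);M.append(R.T@s["moment"])
print(s["t"],p,np.mean(F,0).round(2),np.mean(M,0).round(3),np.std(F,0)/6.3)
cv2.imwrite("pics/s8.png",s0);cv2.imwrite("pics/w8.png",capture("wrist"))
a=cv2.imread("pics/s6.png");z=cv2.imread("pics/side0.png")
# knuckle/pad motion: track corners near the pad between s6 (free) and now
g=[cv2.cvtColor(i,cv2.COLOR_BGR2GRAY) for i in(z,a,s0)]
# cork mask bottom edge
for n,i in(("0",z),("6",a),("8",s0)):
    h=cv2.cvtColor(i,cv2.COLOR_BGR2HSV)[270:310,278:325]
    m=cv2.inRange(h,(3,60,90),(14,200,255)); ys,xs=np.nonzero(m); print(n,len(xs),xs.min()+278 if len(xs) else 0,ys.max()+270 if len(xs) else 0)
pts=cv2.goodFeaturesToTrack(g[1],60,.02,4,mask=cv2.rectangle(np.zeros_like(g[0]),(278,270),(325,330),255,-1))
q,st,_=cv2.calcOpticalFlowPyrLK(g[1],g[2],pts,None,winSize=(9,9))
for u,v,k in zip(pts,q,st):
    if k: print(u.ravel(),(v-u).ravel().round(2))
E
```

```text
t: 13.85
contact_force: [-0.3, -0.3, -0.3]
finger_force: 69.0
15.85 [0.50234973 0.23453187 0.05969729] [ 0.08  0.29 -0.69] [ 0.011 -0.017  0.003] [0.08491078 0.0895227  0.07028442]
0 376 285 300
6 289 278 301
8 144 289 303
[303. 285.] [ 2.07 11.73]
[316. 291.] [-0.02  1.19]
[290. 329.] [-1.63 -0.95]
[312. 274.] [ 0.26 11.74]
[318. 305.] [ 0.04 -0.06]
[290. 297.] [-8.97 19.17]
[305. 298.] [-42.62  30.94]
[310. 291.] [11.32 21.68]
[312. 299.] [1.31 0.29]
[282. 306.] [-26.44 -17.95]
[309. 271.] [ 0.24 10.9 ]
[282. 321.] [-92.54  64.32]
[283. 287.] [ 1.65 12.22]
[318. 320.] [0.05 0.03]
[299. 287.] [ 0.62 12.72]
[306. 303.] [0.71 0.49]
[285. 324.] [-0.02  0.02]
[322. 276.] [-0.14 -0.01]
[295. 298.] [-2.91 31.43]
[281. 298.] [20.47 12.9 ]
[312. 327.] [ 0.48 -0.57]
[322. 309.] [0.01 0.1 ]
[283. 294.] [-13.72  23.18]
[294. 292.] [-9.38 20.55]
[282. 316.] [-41.93 -44.36]
[306. 282.] [ 1.02 12.42]
[316. 276.] [-2.65 20.47]
[311. 303.] [1.18 0.23]
[316. 324.] [ 0.29 -0.33]
[305. 328.] [-0.04 -0.16]
[319. 312.] [0.01 0.16]
[295. 277.] [ 2.07 11.36]
[297. 305.] [-48.23 -88.06]
[290. 301.] [-4.84 33.13]
[288. 306.] [-27.8  -14.92]
[287. 283.] [19.25 -9.  ]
```

```bash
python3 -m creep '[[0,0,0.1,0,0,0,1.5],[0,0,0,0,0,0,1.5]]'|grep -E 't:|force|pos'; python3 - <<'E'
from h import *
s=capture("side");w=capture("wrist");cv2.imwrite("pics/s9.png",s);cv2.imwrite("pics/w9.png",w);R,p=toolR();print(p)
c=get_calibration("side");K=np.array([[c["fx"],0,c["cx"]],[0,c["fy"],c["cy"]],[0,0,1]]);rv,tv=np.array(c["rvec"]),np.array(c["tvec"])
print("cam",ray("side",(0,0))[0])
pr=lambda X:cv2.projectPoints(np.array(X,float).reshape(-1,3),rv,tv,K,None)[0].reshape(-1,2)
def red(i):
    h=cv2.cvtColor(i,cv2.COLOR_BGR2HSV); return cv2.inRange(h,(0,150,25),(7,255,255))|cv2.inRange(h,(172,150,25),(180,255,255))
def cmp(img,origin,ax,ay,zmid):
    m=red(img)
    for x in(-.09,-.07,-.05,.03,.045,.06,.066):
        P=origin+ax*x+ay*.011; uv=pr([[P[0],P[1],zmid-.009],[P[0],P[1],zmid+.009]])
        u=int(round(uv[0,0])); lo,hi=uv[0,1],uv[1,1]
        col=np.nonzero(m[int(hi)-25:int(lo)+25,u])[0]+int(hi)-25
        print(x,u,"pred bot",lo.round(1),"top",hi.round(1),"red rows",col.min() if len(col) else None,col.max() if len(col) else None,len(col))
print("bench B in side0"); d=np.array([.370,.929,0]);cmp(cv2.imread("pics/side0.png"),np.array([.5318,-.2518,0]),d,np.array([.929,-.370,0]),.011)
print("now, z=.085")
ax,ay=R[:,0],R[:,1]; cmp(s,p+ax*.001,ax,ay,.085)
print("w6 pose, z=.1085"); import pickle; R6,p6,_=pickle.load(open("w6.pkl","rb")); cmp(cv2.imread("pics/s6.png"),p6+R6[:,0]*.001,R6[:,0],R6[:,1],.1085)
E
```

```text
t: 16.1
tcp_pos: [0.5024, 0.2346, 0.0586]
contact_force: [0.3, 1.5, -0.1]
finger_force: 69.0
[0.50234833 0.23455724 0.05868926]
cam [0.12328695 0.84115376 0.63193513]
bench B in side0
-0.09 390 pred bot 210.5 top 203.9 red rows 206 215 10
-0.07 385 pred bot 212.9 top 206.3 red rows 208 217 10
-0.05 379 pred bot 215.3 top 208.6 red rows 210 219 10
0.03 355 pred bot 225.5 top 218.6 red rows 226 230 5
0.045 351 pred bot 227.4 top 220.5 red rows 227 232 6
0.06 346 pred bot 229.4 top 222.5 red rows None None 0
0.066 344 pred bot 230.2 top 223.3 red rows None None 0
now, z=.085
-0.09 298 pred bot 286.7 top 278.0 red rows 287 297 11
-0.07 291 pred bot 292.2 top 283.4 red rows 294 303 10
-0.05 284 pred bot 297.8 top 288.9 red rows 300 304 3
0.03 252 pred bot 322.0 top 312.8 red rows 326 336 11
0.045 245 pred bot 326.9 top 317.6 red rows 332 335 4
0.06 239 pred bot 331.9 top 322.6 red rows None None 0
0.066 236 pred bot 333.9 top 324.6 red rows None None 0
w6 pose, z=.1085
-0.09 297 pred bot 275.4 top 266.4 red rows 273 285 13
-0.07 290 pred bot 280.7 top 271.7 red rows 281 291 11
-0.05 283 pred bot 286.2 top 277.1 red rows 287 296 5
0.03 250 pred bot 310.1 top 300.6 red rows 313 321 9
0.045 244 pred bot 314.9 top 305.3 red rows 318 327 10
0.06 237 pred bot 319.8 top 310.2 red rows None None 0
0.066 234 pred bot 321.8 top 312.2 red rows None None 0
```

```bash
python3 - <<'E'
from h import *
import pickle
c=get_calibration("side");K=np.array([[c["fx"],0,c["cx"]],[0,c["fy"],c["cy"]],[0,0,1]]);rv,tv=np.array(c["rvec"]),np.array(c["tvec"])
pr=lambda X:cv2.projectPoints(np.array(X,float).reshape(-1,3),rv,tv,K,None)[0].reshape(-1,2)
def red(i):
    h=cv2.cvtColor(i,cv2.COLOR_BGR2HSV); return cv2.inRange(h,(0,150,25),(7,255,255))|cv2.inRange(h,(172,150,25),(180,255,255))
def cmp(t,img,o,ax,ay,zmid):
    m=red(img);print(t)
    for x in(-.095,-.08,-.06,-.04,.02,.03,.04,.05,.06):
        P=o+ax*x-ay*.011; uv=pr([[P[0],P[1],zmid-.009],[P[0],P[1],zmid+.009]])
        u=int(round(uv[0,0])); lo,hi=uv[0,1],uv[1,1]
        # correct for column rounding
        a=int(hi)-20;col=np.nonzero(m[a:int(lo)+20,u])[0]+a
        print(x,"pred bot %.1f top %.1f"%(lo,hi),"red",(col.min(),col.max()+.5,len(col)) if len(col) else None, "mm/px %.2f"%(18/(lo-hi)))
d=np.array([.370,.929,0]);cmp("bench",cv2.imread("pics/side0.png"),np.array([.5318,-.2518,0]),d,np.array([.929,-.370,0]),.011)
R,p,_=pickle.load(open("w6.pkl","rb"));cmp("w6 .0835+.026",cv2.imread("pics/s6.png"),p+R[:,0]*.001,R[:,0],R[:,1],p[2]+.026)
R,p=toolR();cmp("now .085",cv2.imread("pics/s9.png"),p+R[:,0]*.001,R[:,0],R[:,1],.085)
z=cv2.cvtColor(cv2.imread("pics/s6.png"),6);n=cv2.cvtColor(cv2.imread("pics/s9.png"),6)
q,st,_=cv2.calcOpticalFlowPyrLK(z,n,np.array([[[316,291]],[[315,292]],[[317,290]]],np.float32),None,winSize=(9,9));print(q.ravel())
E
```

```text
bench
-0.095 pred bot 213.2 top 206.6 red None mm/px 2.71
-0.08 pred bot 215.0 top 208.3 red (np.int64(205), np.float64(213.5), 9) mm/px 2.69
-0.06 pred bot 217.5 top 210.8 red (np.int64(206), np.float64(216.5), 11) mm/px 2.68
-0.04 pred bot 220.0 top 213.2 red (np.int64(209), np.float64(218.5), 10) mm/px 2.66
0.02 pred bot 227.7 top 220.9 red (np.int64(222), np.float64(226.5), 5) mm/px 2.61
0.03 pred bot 229.1 top 222.2 red (np.int64(223), np.float64(227.5), 5) mm/px 2.61
0.04 pred bot 230.4 top 223.5 red (np.int64(224), np.float64(229.5), 6) mm/px 2.60
0.05 pred bot 231.8 top 224.8 red (np.int64(225), np.float64(230.5), 6) mm/px 2.59
0.06 pred bot 233.1 top 226.2 red (np.int64(227), np.float64(231.5), 5) mm/px 2.58
w6 .0835+.026
-0.095 pred bot 278.0 top 269.0 red (np.int64(268), np.float64(276.5), 8) mm/px 2.00
-0.08 pred bot 282.1 top 273.0 red (np.int64(266), np.float64(281.5), 16) mm/px 1.99
-0.06 pred bot 287.6 top 278.5 red (np.int64(273), np.float64(285.5), 13) mm/px 1.97
-0.04 pred bot 293.3 top 284.1 red (np.int64(281), np.float64(291.5), 11) mm/px 1.95
0.02 pred bot 311.6
[... 525 characters left out ...]
d (np.int64(278), np.float64(292.5), 15) mm/px 2.04
-0.06 pred bot 299.7 top 290.8 red (np.int64(287), np.float64(297.5), 11) mm/px 2.02
-0.04 pred bot 305.5 top 296.5 red (np.int64(294), np.float64(303.5), 10) mm/px 2.01
0.02 pred bot 324.1 top 314.9 red (np.int64(303), np.float64(321.5), 8) mm/px 1.95
0.03 pred bot 327.4 top 318.2 red (np.int64(318), np.float64(325.5), 8) mm/px 1.95
0.04 pred bot 330.7 top 321.5 red (np.int64(321), np.float64(330.5), 10) mm/px 1.94
0.05 pred bot 334.1 top 324.8 red (np.int64(325), np.float64(333.5), 9) mm/px 1.93
0.06 pred bot 337.6 top 328.2 red (np.int64(328), np.float64(337.5), 10) mm/px 1.92
[316.15    292.5679  315.23538 293.4673  317.10236 291.65308]
```

Every cue agrees: the pad is pressed about 3 mm, the bar is level at about 0.085, the fixed and bar axes agree within about 1 mm, and contact forces are small. Handing in.

```bash
python3 -m creep '[[0,0,0,0,0,0,1.5],[0,0,0,0,0,0,1.5],[0,0,0,0,0,0,1.5]]'; python3 -c "
from workcell import *
print(finish_job())"
```

```text
t: 16.5
tcp_pos: [0.5024, 0.2346, 0.0587]
orientation: [0.756, 0.654, 0.0, 0.0]
contact_force: [-0.4, 0.2, -1.0]
finger_gap: 0.231
finger_force: 69.0
the job is handed in; nothing more can be done
None
```

I laid the red clamp bar across the jig and handed the job in at 16.5 s, still gripping it at 69 N; by my own measurements the pad is pressed about 3 mm and the holes line up within about 1–2 mm, but no verdict came back.

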